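# Rack the sample jars by height

### The arm

A 7-joint arm with a two-finger parallel gripper is mounted at the origin on the work surface. World frame = base frame: x ahead of the robot, y to its left, z up, the work surface at z = 0. Lengths are in m, angles in rad, forces in N, time in s.
With the tool pointing down it reaches from about 0.35 to 0.9 m from the base axis. Payload 8.1 kg.
Tool frame: the origin (TCP) lies between the finger pads; the fingertips stand ahead of it and the grasp point (between the pads) is the TCP (arm.nose_length is the z of the fingertips in the tool frame, in m); z points along the fingers, y is the line along which they close (so a half turn about z gives the same grasp; the last joint's range is limited). The gripper opens to 92 mm and grips with 3 to 60 N. Pads are 19 mm wide; open, the fingers measure 130 mm over their backs; the gripper's body (75 mm by 190 mm) begins 47 mm behind the grasp point.
Start: joints at [1.068, 0.434, 0.025, 1.573, -0.012, 1.134, -0.075], TCP at [0.243, -0.576, 0.246] pointing down, gripper open.
Joint ranges: [-2.62, 2.62], [-0.44, 2.09], [-1.27, 1.32], [0.08, 2.57], [-1.32, 4.46], [0.12, 2], [-2.74, 2.74]. Speed limits (rad/s): [2.22, 2.22, 3.01, 3.01, 3.14, 3.14, 3.14].

### API

Orientations are given as a rotation vector (axis times angle).
In Python, from cell import sensors, optics, arm gives the robot as it stands.
- The arm moves only by the tool arm_command, never from a script. Its argument "deltas" is one flat list of numbers, 7 for each row, row after row: the turn, a rotation vector about the world's x, y, z as a fraction of full scale, then the shift along the world's x, y, z as a fraction of full scale, then the finger opening in mm, from 0 to 91.8. In form: [wx, wy, wz, dx, dy, dz, fingers, wx, wy, wz, dx, dy, dz, fingers, ...]. A call has 1 to 20 rows; each row is the pose to reach, as a shift and turn from the pose commanded when the call began; what a row does not reach only later rows make up. Full scale, the value 1, is 1 m for a shift and 90 degrees for a turn. A row lasts 1/10 s, in which the tool goes at most 50 mm and 8.59 degrees, less where a joint would pass 70% of its speed; a pose out of reach is approached as far as the arm can. A call with a number of a shift or a turn outside -1 to 1 is refused whole. A call with a gripper value outside its range is refused whole. The fingers move at their own pace and stop on an object; "force" is the grip in N (left out, the last holds). Time passes only in rows, so rows that repeat a pose let the fingers close. It gives the time, the measured TCP pose, the force, the opening and the grip force at its end, in the units of the state.
- sensors.observe(): the state, without advancing time (a new reading comes with each control period).
- optics.get_image(name): name is "side" or "top"; returns the picture (420x560x3 uint8, blue, green, red); there is no depth.
- optics.calibration(name): a dict with "camera_matrix" (3x3 intrinsics, pixels), "D" ([k1, k2, p1, p2, k3] as OpenCV has them; the pictures are not rectified), "rvec" (rotation vector, rad) and "tvec" (3), from world to camera coordinates, as OpenCV has them. Camera axes: x right, y down, z forward; pixel columns grow to the right and rows downward; lengths in m; the calibration is good to about 2 mm. A picture is of the moment at which its call begins. calibration takes no time and is no camera call.
- arm.sign_off(): hands the job in; it is judged then, once.
The state is a dict: "clock": time; "joints": joint angles; "dq": joint speeds; "joint_efforts": joint torques, N m; "position": TCP position; "ee_rot": TCP orientation; "force": force on the tool from outside, world axes, zero at the start; "ft_torque": the same for the moment, N m; "width": opening from 0.0 (shut) to 1.0 (fully open); "gripper_force": force on a finger pad.
Only numpy, scipy, OpenCV 4.12 (cv2) and the standard library are available. Lean on these libraries where they do the work, as an engineer would, in place of code of your own. Each camera call takes 0.05 s, during which the arm holds its last target. There are 200 camera calls.

### The job

Stand the four capped sample jars in the row of four round holders, one jar to a holder, in order of height: the tallest in the holder next to the pipette-tip box, then ever shorter, the shortest farthest from it. Keep the jars upright, leave the tip box and the white two-well tray where they are, and let every jar stand flat in its holder, released.

Things in the scene. Friction and masses are not known exactly. Their poses are not given: they have to be found in the camera images.
- jar_126: capped sample jar 126 mm tall over all, upright: a straight white cylinder 44 mm across with a blue screw cap (42 mm across, the top 20 mm); loose, 176 g nominal. The four jars differ only in height (126, 104, 82, 60 mm). Origin: centre of its underside; z up along the jar
- jar_104: capped sample jar 104 mm tall over all, upright: a straight white cylinder 44 mm across with a blue screw cap (42 mm across, the top 20 mm); loose, 154 g nominal. The four jars differ only in height (126, 104, 82, 60 mm). Origin: centre of its underside; z up along the jar
- jar_82: capped sample jar 82 mm tall over all, upright: a straight white cylinder 44 mm across with a blue screw cap (42 mm across, the top 20 mm); loose, 132 g nominal. The four jars differ only in height (126, 104, 82, 60 mm). Origin: centre of its underside; z up along the jar
- jar_60: capped sample jar 60 mm tall over all, upright: a straight white cylinder 44 mm across with a blue screw cap (42 mm across, the top 20 mm); loose, 110 g nominal. The four jars differ only in height (126, 104, 82, 60 mm). Origin: centre of its underside; z up along the jar
- holder_a: one of four identical black shallow round holders, fixed on a thin steel strip in one straight row, 90 mm centre to centre; which name stands at which place in the row changes every time. 70 mm outside, 62 mm inside, 9 mm tall with a 3 mm floor. Origin: centre of its underside, which lies 3 mm above the bench, so a jar standing in it has its underside 6 mm above the bench; z up
- holder_b: one of four identical black shallow round holders, fixed on a thin steel strip in one straight row, 90 mm centre to centre; which name stands at which place in the row changes every time. 70 mm outside, 62 mm inside, 9 mm tall with a 3 mm floor. Origin: centre of its underside, which lies 3 mm above the bench, so a jar standing in it has its underside 6 mm above the bench; z up
- holder_c: one of four identical black shallow round holders, fixed on a thin steel strip in one straight row, 90 mm centre to centre; which name stands at which place in the row changes every time. 70 mm outside, 62 mm inside, 9 mm tall with a 3 mm floor. Origin: centre of its underside, which lies 3 mm above the bench, so a jar standing in it has its underside 6 mm above the bench; z up
- holder_d: one of four identical black shallow round holders, fixed on a thin steel strip in one straight row, 90 mm centre to centre; which name stands at which place in the row changes every time. 70 mm outside, 62 mm inside, 9 mm tall with a 3 mm floor. Origin: centre of its underside, which lies 3 mm above the bench, so a jar standing in it has its underside 6 mm above the bench; z up
- tip_box: red pipette-tip box full of yellow tips, 75 x 88 mm and 61 mm tall, standing on the bench in line with the row just past one end, its centre 100 mm from the centre of the nearest holder; at either end of the row (a low white two-well tray stands at the other). Not to be moved. Origin: centre of its underside; its y axis runs along the row
- well_tray: low white open tray with two wells, 85 x 88 mm and 22 mm tall, standing in line with the row at the end away from the tip box. Not to be moved. Origin: centre of its underside
Mind the look-alikes: they are no part of the job. Leave any yellow look-alike of the jar_104 alone.

How it is judged:
By the outcome, as a careful person would: the job done as asked, in the order asked, and still so for the second after the job is handed in, with the robot touching nothing.
It also fails if it takes over 99 s, if anything falls off the work surface, if the arm or the gripper's body presses on something with over 40 N, if the wrist force passes 120 N, or if a joint passes its speed limit or range.

## Working session

There is one attempt and no reset: what is moved stays moved. The work goes in short steps, Python scripts to look and compute and a tool call to move; the robot and the scene stay as the last step left them, time stands still between calls to the robot, and variables do not carry over. Pictures are saved under pics/ and viewed, at most 14 in all, crops included, and the job is handed in when it is done.

Besides the shell and the picture viewer there is one more tool, called after "Call:" as name(argument=value, ...), one argument or row to a line, values as JSON. arm_command: Moves the arm, as the interface text tells. Its arguments: {"type":"object","properties":{"deltas":{"type":"array","items":{"type":"number"}},"force":{"type":"number"}},"required":["deltas"]}

```bash
mkdir -p pics; python3 - <<'E'
from cell import sensors, optics, arm
import cv2
for n in("side","top"):
    cv2.imwrite(f"pics/{n}0.png",optics.get_image(n)); c=optics.calibration(n); print(n,c)
print(sensors.observe(),arm.nose_length)
E
```

```text
side {'camera_matrix': array([[481.73908786,   0.        , 276.23278745],
       [  0.        , 481.73908786, 217.30505185],
       [  0.        ,   0.        ,   1.        ]]), 'D': array([-0.11768672,  0.        ,  0.        ,  0.        ,  0.        ]), 'rvec': array([ 0.83874874, -2.51060551,  1.10060738]), 'tvec': array([0.40653305, 0.23442274, 0.87459858])}
top {'camera_matrix': array([[534.24651225,   0.        , 277.11106356],
       [  0.        , 534.24651225, 212.03292591],
       [  0.        ,   0.        ,   1.        ]]), 'D': array([-0.06190498,  0.        ,  0.        ,  0.        ,  0.        ]), 'rvec': array([ 2.14931739, -2.09510157,  0.22458515]), 'tvec': array([0.00227112, 0.51370182, 1.00649739])}
{'clock': 0.1, 'joints': array([ 1.06839988,  0.43513397,  0.02496551,  1.57395706, -0.01158408,
        1.13398112, -0.07512929]), 'dq': array([ 0.00135207, -0.00348294,  0.00056686, -0.00323232, -0.00065358,
       -0.00032558, -0.00011295]), 'joint_efforts': array([ 3.34558077e-03, -6.69126105e+01,  9.87843834e-01, -3.15144324e+01,
       -6.06135651e-02,  3.74386681e-02,  1.52936752e-05]), 'position': array([ 0.243069  , -0.57536286,  0.24505432]), 'ee_rot': array([-3.07780971e+00, -6.23442054e-01,  6.18909513e-04]), 'force': array([0.61397432, 0.4055674 , 0.06500529]), 'ft_torque': array([ 0.04018686,  0.00405356, -0.07714235]), 'gripper_force': 0.0, 'width': 1.0002513112012825} 0.019
```

View pics/side0.png

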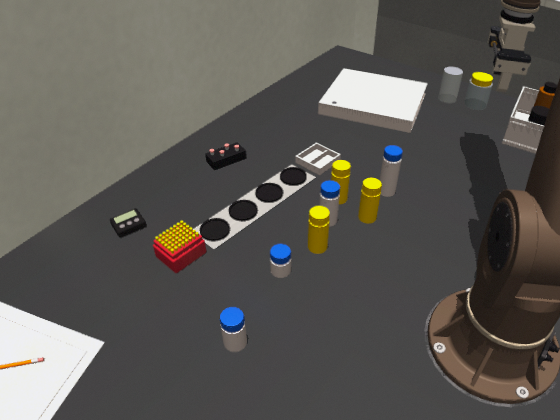

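View pics/top0.png

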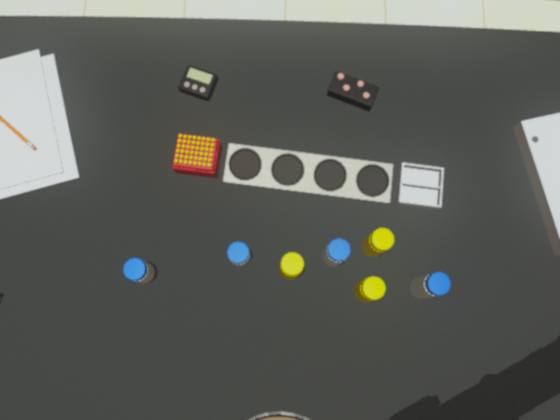

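Candidates are the four blue caps. In the side view they are at (232,320), (281,255), (330,190) and (393,155); in the top view at (135,269), (238,253), (339,250) and (438,284). The three yellow-capped look-alikes are left alone. The tip box is at top (197,155), and the holders are at (245,164), (288,169), (330,175) and (373,180).

```bash
cat > h.py <<'E'
import cv2, numpy as np
from cell import optics
def cal(n):
    c=optics.calibration(n); R=cv2.Rodrigues(c["rvec"])[0]
    return c["camera_matrix"],c["D"],R,c["tvec"]
def ray(n,p):
    K,D,R,t=cal(n); u=cv2.undistortPoints(np.array([[p]],float),K,D)[0,0]
    d=R.T@np.r_[u,1]; return -R.T@t,d/np.linalg.norm(d)
def plane(n,p,z):
    o,d=ray(n,p); return o+d*(z-o[2])/d[2]
def tri(p,q):
    o,d=ray("side",p); o2,d2=ray("top",q)
    s=np.linalg.lstsq(np.c_[d,-d2],o2-o,rcond=None)[0]
    a,b=o+s[0]*d,o2+s[1]*d2; return (a+b)/2,np.linalg.norm(a-b)
def blobs(img,lo,hi,amin):
    m=cv2.inRange(cv2.cvtColor(img,cv2.COLOR_BGR2HSV),lo,hi)
    n,_,s,c=cv2.connectedComponentsWithStats(m)
    return [(c[i],s[i]) for i in range(1,n) if s[i][4]>amin]
E
python3 - <<'E'
from h import *
np.set_printoptions(precision=4,suppress=True)
s=cv2.imread("pics/side0.png");t=cv2.imread("pics/top0.png")
B=((100,150,60),(125,255,255),100)
bs=sorted([b[0] for b in blobs(s,*B)],key=lambda c:c[0]); bt=sorted([b[0] for b in blobs(t,*B)],key=lambda c:c[0])
print(len(bs),len(bt))
for p,q in zip(bs,bt):
    P,e=tri(p,q); h=min((.126,.104,.082,.06),key=lambda h:abs(h-.008-P[2])); print(p,q,P,e,h,plane("top",q,h-.004))
print("yellow")
Y=((22,150,60),(35,255,255),200)
for b in blobs(t,*Y): print(b[0],plane("top",b[0],.1))
print("holders")
g=cv2.cvtColor(t,cv2.COLOR_BGR2GRAY)
roi=g[135:210,215:400]; _,m=cv2.threshold(roi,0,255,cv2.THRESH_OTSU)
cs,h=cv2.findContours(m,cv2.RETR_CCOMP,cv2.CHAIN_APPROX_NONE)
for c,hh in zip(cs,h[0]):
    if hh[3]>=0 and cv2.contourArea(c)>300:
        (x,y),ax,_=cv2.fitEllipse(c); print((x+215,y+135),ax,plane("top",(x+215,y+135),.010))
for b in blobs(t,(0,150,60),(8,255,255),100): print("red",b)
E
```

```text
4 4
[231.7306 318.8061] [134.187  268.6459] [0.3917 0.284  0.0737] 0.0006660080338361597 0.082 [0.3916 0.2831 0.078 ]
[280.1217 253.258 ] [237.7147 251.6484] [0.4323 0.0901 0.0506] 0.0009104191954709079 0.06 [0.432 0.09  0.056]
[329.674  188.6703] [338.8484 249.0771] [ 0.4374 -0.1018  0.0928] 0.00033054986630857254 0.104 [ 0.4363 -0.101   0.1   ]
[392.5   152.572] [438.2883 283.1419] [ 0.3764 -0.2817  0.1151] 0.0010638399000951083 0.126 [ 0.3754 -0.2798  0.122 ]
yellow
[378.3873 241.6127] [ 0.4522 -0.1754  0.1   ]
[291.3133 265.0058] [ 0.4043 -0.0128  0.1   ]
[369.8377 288.664 ] [ 0.3642 -0.1585  0.1   ]
holders
(372.1626281738281, 180.06647491455078) (32.92683029174805, 33.74720001220703) [ 0.5954 -0.1823  0.01  ]
(329.63185119628906, 174.5452537536621) (32.99862289428711, 33.414772033691406) [ 0.6047 -0.093   0.01  ]
(287.20995330810547, 169.07512664794922) (32.5821418762207, 33.642295837402344) [ 0.614  -0.0039  0.01  ]
(244.58108711242676, 163.66361808776855) (32.85414505004883, 33.31578826904297) [0.6233 0.0856 0.01  ]
red (array([203.2029, 165.4589]), array([173, 141,  47,  35, 207], dtype=int32))
```

```bash
python3 -c "
import cv2
s=cv2.imread('pics/side0.png')[140:360,200:420];cv2.imwrite('pics/crop1.png',cv2.resize(s,(600,600),interpolation=2))"
```

```text
(no output)
```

View pics/crop1.png

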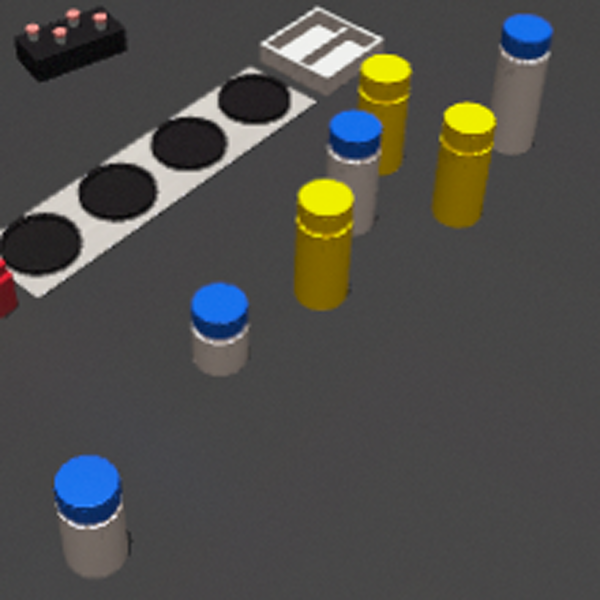

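Call:
arm_command(
  deltas=[0,0,0.17,0.033,0.074,0,91,0,0,0.34,0.066,0.148,0,91,0,0,0.51,0.1,0.222,0,91,0,0,0.679,0.133,0.295,0,91,0,0,0.679,0.133,0.295,0,91,0,0,0.679,0.133,0.295,0,91,0,0,0.679,0.133,0.295,0,91,0,0,0.679,0.133,0.295,0,91,0,0,0.679,0.133,0.295,0,91,0,0,0.679,0.133,0.295,0,91,0,0,0.679,0.133,0.295,0,91,0,0,0.679,0.133,0.295,0,91],
  force=20,
)

```text
clock: 1.3
position: [0.3758, -0.2816, 0.2456]
ee_rot: [-2.337, -2.099, 0.0]
force: [-0.3, -0.2, 0.1]
width: 0.994
gripper_force: 0.0
```

The crop shows four white jars with blue caps in four heights, and three all-yellow look-alikes. The triangulated heights match the sizes given, so the targets are clear. Descending on jar_126.

Call:
arm_command(
  deltas=[0,0,0,0,0,-0.03,91,0,0,0,0,0,-0.06,91,0,0,0,0,0,-0.09,91,0,0,0,0,0,-0.12,91,0,0,0,0,0,-0.14,91,0,0,0,0,0,-0.152,91,0,0,0,0,0,-0.152,91,0,0,0,0,0,-0.152,91,0,0,0,0,0,-0.152,36,0,0,0,0,0,-0.152,36,0,0,0,0,0,-0.152,36,0,0,0,0,0,-0.152,36,0,0,0,0,0,-0.152,36,0,0,0,0,0,-0.152,36,0,0,0,0,0,-0.152,36,0,0,0,0,0,-0.152,36,0,0,0,0,0,-0.152,36,0,0,0,0,0,-0.152,36],
  force=20,
)

```text
clock: 3.1
position: [0.3762, -0.2808, 0.0938]
ee_rot: [2.334, 2.102, -0.0]
force: [-0.5, -0.2, 2.0]
width: 0.47
gripper_force: 20.0
```

Call:
arm_command(
  deltas=[0,0,0,0,0,0.03,36,0,0,0,0,0,0.065,36,0,0,0,0,0,0.1,36,0,0,0,0,0,0.13,36,0,0,0,0,0,0.14,36,0,0,0,0.01,0.015,0.14,36,0,0,0,0.03,0.045,0.14,36,0,0,0,0.055,0.081,0.14,36,0,0,0,0.08,0.118,0.14,36,0,0,0,0.105,0.155,0.14,36,0,0,0,0.13,0.192,0.14,36,0,0,0,0.155,0.229,0.14,36,0,0,0,0.18,0.266,0.14,36,0,0,0,0.205,0.303,0.14,36,0,0,0,0.225,0.333,0.14,36,0,0,0,0.24,0.356,0.14,36,0,0,0,0.247,0.367,0.14,36,0,0,0,0.247,0.367,0.14,36,0,0,0,0.247,0.367,0.14,36,0,0,0,0.247,0.367,0.14,36],
)

```text
clock: 5.1
position: [0.6228, 0.0842, 0.2334]
ee_rot: [2.336, 2.1, -0.002]
force: [-1.1, -1.0, -2.2]
width: 0.473
gripper_force: 20.0
```

```bash
python3 - <<'E'
from cell import sensors, optics
import cv2
print(sensors.observe()["position"],sensors.observe()["joints"])
a=optics.get_image("side");cv2.imwrite("pics/s1.png",a)
E
```

```text
[0.62275267 0.08423976 0.23341576] [ 0.08358411  0.49513672 -0.45533957  1.54946931  0.23192246  1.15184529
 -0.52576363]
```

View pics/s1.png

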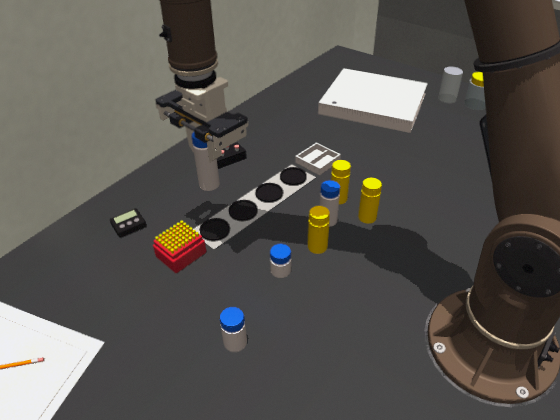

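The jar hangs upright from the gripper, with its base near (208,187), over the end holder next to the tip box. Lowering it now.

Call:
arm_command(
  deltas=[0,0,0,0,0.001,-0.025,36,0,0,0,0,0.001,-0.05,36,0,0,0,0,0.001,-0.075,36,0,0,0,0,0.001,-0.1,36,0,0,0,0,0.001,-0.115,36,0,0,0,0,0.001,-0.125,36,0,0,0,0,0.001,-0.13,36,0,0,0,0,0.001,-0.133,36,0,0,0,0,0.001,-0.133,36,0,0,0,0,0.001,-0.133,36],
)

```text
clock: 6.15
position: [0.6237, 0.0874, 0.1015]
ee_rot: [2.334, 2.102, 0.002]
force: [0.6, 0.0, -0.2]
width: 0.476
gripper_force: 20.0
```

Call:
arm_command(
  deltas=[0,0,0,0,0,-0.001,36,0,0,0,0,0,-0.0015,36,0,0,0,0,0,-0.0015,36,0,0,0,0,0,-0.0015,60,0,0,0,0,0,-0.0015,80,0,0,0,0,0,-0.0015,80,0,0,0,0,0,-0.0015,80,0,0,0,0,0,-0.0015,80,0,0,0,0,0,0.02,80,0,0,0,0,0,0.05,80,0,0,0,0,0,0.09,80,0,0,0,0,0,0.13,80,0,0,0,0,0,0.145,80,0,0,0,0,0,0.145,80],
)

```text
clock: 7.55
position: [0.6246, 0.0878, 0.2488]
ee_rot: [2.332, 2.1, 0.007]
force: [-0.6, 0.1, 0.1]
width: 0.871
gripper_force: 0.0
```

```bash
python3 - <<'E'
from cell import sensors, optics
import cv2
print(sensors.observe()["position"])
a=optics.get_image("side");cv2.imwrite("pics/s2.png",a)
E
```

```text
[0.62459021 0.08784753 0.24881251]
```

View pics/s2.png

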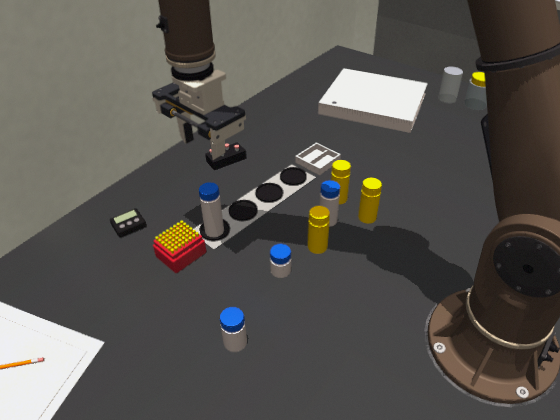

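jar_126 stands in the end holder, with its cap at (209,192) and base at (213,232). Next is jar_104.

Call:
arm_command(
  deltas=[0,0,0,-0.03,-0.03,0,91,0,0,0,-0.06,-0.06,0,91,0,0,0,-0.09,-0.09,0,91,0,0,0,-0.12,-0.12,0,91,0,0,0,-0.15,-0.152,0,91,0,0,0,-0.175,-0.177,0,91,0,0,0,-0.186,-0.188,0,91,0,0,0,-0.186,-0.188,0,91,0,0,0,-0.186,-0.188,0,91,0,0,0,-0.186,-0.188,-0.03,91,0,0,0,-0.186,-0.188,-0.06,91,0,0,0,-0.186,-0.188,-0.09,91,0,0,0,-0.186,-0.188,-0.12,91,0,0,0,-0.186,-0.188,-0.15,91,0,0,0,-0.186,-0.188,-0.165,91,0,0,0,-0.186,-0.188,-0.172,91,0,0,0,-0.186,-0.188,-0.172,91,0,0,0,-0.186,-0.188,-0.172,60,0,0,0,-0.186,-0.188,-0.172,36,0,0,0,-0.186,-0.188,-0.172,36],
)

```text
clock: 9.6
position: [0.4379, -0.1008, 0.0745]
ee_rot: [2.334, 2.101, 0.001]
force: [-0.4, -0.2, 0.0]
width: 0.778
gripper_force: 0.0
```

Call:
arm_command(
  deltas=[0,0,0,0,0,0,36,0,0,0,0,0,0,36,0,0,0,0,0,0,36,0,0,0,0,0,0,36,0,0,0,0,0,0,36,0,0,0,0,0,0,36,0,0,0,0,0,0,36],
)

```text
clock: 10.3
position: [0.4372, -0.1008, 0.0738]
ee_rot: [2.334, 2.102, -0.0]
force: [-0.7, -0.4, 3.0]
width: 0.476
gripper_force: 20.0
```

Call:
arm_command(
  deltas=[0,0,0,0,0,0.03,36,0,0,0,0,0,0.065,36,0,0,0,0,0,0.1,36,0,0,0,0,0,0.13,36,0,0,0,0,0,0.15,36,0,0,0,0.015,0.008,0.15,36,0,0,0,0.045,0.025,0.15,36,0,0,0,0.08,0.044,0.15,36,0,0,0,0.115,0.063,0.15,36,0,0,0,0.145,0.08,0.15,36,0,0,0,0.165,0.091,0.15,36,0,0,0,0.175,0.096,0.15,36,0,0,0,0.177,0.097,0.15,36,0,0,0,0.177,0.097,0.15,36,0,0,0,0.177,0.097,0.15,36,0,0,0,0.177,0.097,0.12,36,0,0,0,0.177,0.097,0.09,36,0,0,0,0.177,0.097,0.06,36,0,0,0,0.177,0.097,0.04,36,0,0,0,0.177,0.097,0.04,36],
)

```text
clock: 12.3
position: [0.6116, -0.0051, 0.1113]
ee_rot: [-2.333, -2.099, 0.007]
force: [-1.2, 0.4, -1.0]
width: 0.475
gripper_force: 20.0
```

Call:
arm_command(
  deltas=[0,0,0,0.001,0.001,-0.012,36,0,0,0,0.001,0.001,-0.022,36,0,0,0,0.001,0.001,-0.03,36,0,0,0,0.001,0.001,-0.034,36,0,0,0,0.001,0.001,-0.0345,36,0,0,0,0.001,0.001,-0.0345,36,0,0,0,0.001,0.001,-0.0345,36],
)

```text
clock: 13.0
position: [0.6155, -0.0027, 0.0794]
ee_rot: [2.334, 2.102, 0.001]
force: [-0.3, 1.0, 0.1]
width: 0.476
gripper_force: 20.0
```

Call:
arm_command(
  deltas=[0,0,0,0,0,0,36,0,0,0,0,0,0,60,0,0,0,0,0,0,80,0,0,0,0,0,0,80,0,0,0,0,0,0,80,0,0,0,0,0,0,80,0,0,0,0,0,0.02,80,0,0,0,0,0,0.06,80,0,0,0,0,0,0.1,80,0,0,0,0,0,0.14,80,0,0,0,0,0,0.16,80,0,0,0,0,0,0.16,80],
)

```text
clock: 14.2
position: [0.617, -0.0023, 0.243]
ee_rot: [2.332, 2.1, 0.008]
force: [0.3, -0.4, -0.0]
width: 0.872
gripper_force: 0.0
```

Call:
arm_command(
  deltas=[0,0,0,-0.015,0.02,0,91,0,0,0,-0.04,0.052,0,91,0,0,0,-0.065,0.084,0,91,0,0,0,-0.09,0.116,0,91,0,0,0,-0.115,0.148,0,91,0,0,0,-0.14,0.18,0,91,0,0,0,-0.165,0.212,0,91,0,0,0,-0.19,0.244,0,91,0,0,0,-0.212,0.272,0,91,0,0,0,-0.223,0.287,0,91,0,0,0,-0.223,0.287,0,91,0,0,0,-0.223,0.287,0,91,0,0,0,-0.223,0.287,-0.03,91,0,0,0,-0.223,0.287,-0.06,91,0,0,0,-0.223,0.287,-0.09,91,0,0,0,-0.223,0.287,-0.12,91,0,0,0,-0.223,0.287,-0.15,91,0,0,0,-0.223,0.287,-0.175,91,0,0,0,-0.223,0.287,-0.187,91,0,0,0,-0.223,0.287,-0.187,91],
)

```text
clock: 16.2
position: [0.3921, 0.2826, 0.0508]
ee_rot: [2.336, 2.101, -0.005]
force: [0.1, 0.8, 0.8]
width: 0.992
gripper_force: 0.0
```

Call:
arm_command(
  deltas=[0,0,0,0,0,0,91,0,0,0,0,0,0,60,0,0,0,0,0,0,36,0,0,0,0,0,0,36,0,0,0,0,0,0,36,0,0,0,0,0,0,36,0,0,0,0,0,0,36,0,0,0,0,0,0,36,0,0,0,0,0,0,36,0,0,0,0,0,0,36],
)

```text
clock: 17.2
position: [0.3923, 0.2843, 0.0523]
ee_rot: [2.334, 2.102, 0.0]
force: [-0.3, -0.8, 1.4]
width: 0.468
gripper_force: 20.0
```

Call:
arm_command(
  deltas=[0,0,0,0,0,0.03,36,0,0,0,0,0,0.065,36,0,0,0,0,0,0.1,36,0,0,0,0,0,0.13,36,0,0,0,0,0,0.15,36,0,0,0,0.008,-0.014,0.15,36,0,0,0,0.025,-0.044,0.15,36,0,0,0,0.045,-0.08,0.15,36,0,0,0,0.066,-0.117,0.15,36,0,0,0,0.087,-0.154,0.15,36,0,0,0,0.108,-0.191,0.15,36,0,0,0,0.129,-0.228,0.15,36,0,0,0,0.15,-0.265,0.15,36,0,0,0,0.171,-0.302,0.15,36,0,0,0,0.19,-0.337,0.15,36,0,0,0,0.204,-0.362,0.15,36,0,0,0,0.213,-0.377,0.15,36,0,0,0,0.213,-0.377,0.15,36,0,0,0,0.213,-0.377,0.15,36,0,0,0,0.213,-0.377,0.15,36],
)

```text
clock: 19.2
position: [0.6047, -0.0905, 0.2023]
ee_rot: [-2.331, -2.105, -0.001]
force: [0.6, -0.2, -1.3]
width: 0.475
gripper_force: 20.0
```

Call:
arm_command(
  deltas=[0,0,0,0,0,-0.025,36,0,0,0,0,0,-0.05,36,0,0,0,0,0,-0.075,36,0,0,0,0,0,-0.1,36,0,0,0,0,0,-0.12,36,0,0,0,0,0,-0.134,36,0,0,0,0,0,-0.141,36,0,0,0,0,0,-0.144,36,0,0,0,0,0,-0.144,36,0,0,0,0,0,-0.144,36,0,0,0,0,0,-0.144,36],
)

```text
clock: 20.3
position: [0.6058, -0.0928, 0.0589]
ee_rot: [2.334, 2.102, 0.001]
force: [-0.2, -0.0, -2.5]
width: 0.474
gripper_force: 20.0
```

Call:
arm_command(
  deltas=[0,0,0,0,0,-0.001,36,0,0,0,0,0,-0.001,36,0,0,0,0,0,-0.001,60,0,0,0,0,0,-0.001,80,0,0,0,0,0,-0.001,80,0,0,0,0,0,-0.001,80,0,0,0,0,0,-0.001,80,0,0,0,0,0,0.02,80,0,0,0,0,0,0.06,80,0,0,0,0,0,0.1,80,0,0,0,0,0,0.14,80,0,0,0,0,0,0.16,80,0,0,0,0,0,0.16,80],
)

```text
clock: 21.6
position: [0.607, -0.0926, 0.2219]
ee_rot: [2.331, 2.099, 0.006]
force: [0.3, 0.3, -0.2]
width: 0.869
gripper_force: 0.0
```

```bash
python3 - <<'E'
from cell import optics
import cv2
cv2.imwrite("pics/s3.png",optics.get_image("side"))
E
```

```text
(no output)
```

View pics/s3.png

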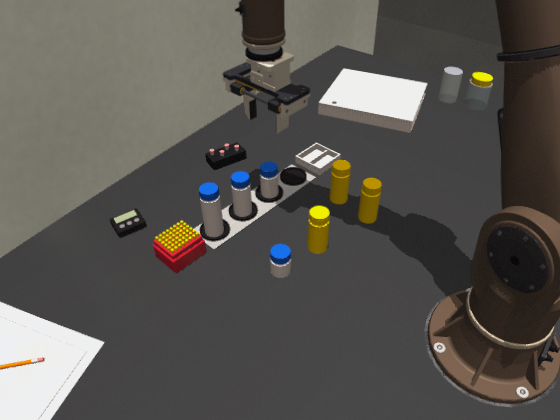

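Three jars stand in order, with bases near (213,232), (242,210) and (269,193). Only jar_60, at (281,260), is left.

Call:
arm_command(
  deltas=[0,0,0,-0.015,0.015,0,91,0,0,0,-0.04,0.042,0,91,0,0,0,-0.07,0.074,0,91,0,0,0,-0.1,0.106,0,91,0,0,0,-0.13,0.138,0,91,0,0,0,-0.158,0.168,0,91,0,0,0,-0.173,0.183,0,91,0,0,0,-0.173,0.183,0,91,0,0,0,-0.173,0.183,0,91,0,0,0,-0.173,0.183,-0.03,91,0,0,0,-0.173,0.183,-0.06,91,0,0,0,-0.173,0.183,-0.09,91,0,0,0,-0.173,0.183,-0.12,91,0,0,0,-0.173,0.183,-0.15,91,0,0,0,-0.173,0.183,-0.173,91,0,0,0,-0.173,0.183,-0.182,91,0,0,0,-0.173,0.183,-0.186,91,0,0,0,-0.173,0.183,-0.186,91,0,0,0,-0.173,0.183,-0.186,91,0,0,0,-0.173,0.183,-0.186,91],
)

```text
clock: 23.65
position: [0.433, 0.0903, 0.0331]
ee_rot: [2.334, 2.101, 0.002]
force: [0.2, 0.2, 0.3]
width: 0.997
gripper_force: 0.0
```

Call:
arm_command(
  deltas=[0,0,0,0,0,0,91,0,0,0,0,0,0,60,0,0,0,0,0,0,36,0,0,0,0,0,0,36,0,0,0,0,0,0,36,0,0,0,0,0,0,36,0,0,0,0,0,0,36,0,0,0,0,0,0,36,0,0,0,0,0,0,36,0,0,0,0,0,0,36],
)

```text
clock: 24.65
position: [0.4322, 0.0903, 0.0322]
ee_rot: [-2.334, -2.102, 0.0]
force: [-0.2, 0.5, -0.7]
width: 0.47
gripper_force: 20.0
```

Call:
arm_command(
  deltas=[0,0,0,0,0,0.03,36,0,0,0,0,0,0.065,36,0,0,0,0,0,0.1,36,0,0,0,0,0,0.13,36,0,0,0,0,0,0.15,36,0,0,0,0.008,-0.013,0.15,36,0,0,0,0.023,-0.039,0.15,36,0,0,0,0.043,-0.072,0.15,36,0,0,0,0.063,-0.105,0.15,36,0,0,0,0.083,-0.138,0.15,36,0,0,0,0.103,-0.171,0.15,36,0,0,0,0.123,-0.204,0.15,36,0,0,0,0.141,-0.235,0.15,36,0,0,0,0.155,-0.258,0.15,36,0,0,0,0.163,-0.272,0.15,36,0,0,0,0.163,-0.272,0.15,36,0,0,0,0.163,-0.272,0.15,36,0,0,0,0.163,-0.272,0.15,36],
)

```text
clock: 26.45
position: [0.5948, -0.1798, 0.1823]
ee_rot: [-2.332, -2.104, -0.0]
force: [0.0, 1.0, -0.6]
width: 0.475
gripper_force: 20.0
```

Call:
arm_command(
  deltas=[0,0,0,0,0,-0.025,36,0,0,0,0,0,-0.05,36,0,0,0,0,0,-0.075,36,0,0,0,0,0,-0.1,36,0,0,0,0,0,-0.12,36,0,0,0,0,0,-0.134,36,0,0,0,0,0,-0.141,36,0,0,0,0,0,-0.144,36,0,0,0,0,0,-0.144,36,0,0,0,0,0,-0.144,36,0,0,0,0,0,-0.144,36],
)

```text
clock: 27.55
position: [0.5958, -0.1819, 0.039]
ee_rot: [2.334, 2.101, 0.001]
force: [0.4, -0.8, -1.5]
width: 0.473
gripper_force: 20.0
```

Call:
arm_command(
  deltas=[0,0,0,0,0,-0.001,36,0,0,0,0,0,-0.001,36,0,0,0,0,0,-0.001,60,0,0,0,0,0,-0.001,80,0,0,0,0,0,-0.001,80,0,0,0,0,0,-0.001,80,0,0,0,0,0,-0.001,80,0,0,0,0,0,0.02,80,0,0,0,0,0,0.06,80,0,0,0,0,0,0.1,80,0,0,0,0,0,0.15,80,0,0,0,0,0,0.2,80,0,0,0,-0.04,-0.04,0.2,80,0,0,0,-0.08,-0.08,0.2,80,0,0,0,-0.12,-0.12,0.2,80,0,0,0,-0.16,-0.16,0.2,80,0,0,0,-0.18,-0.2,0.2,80,0,0,0,-0.18,-0.22,0.2,80,0,0,0,-0.18,-0.22,0.2,80,0,0,0,-0.18,-0.22,0.2,80],
)

```text
clock: 29.55
position: [0.4147, -0.4024, 0.238]
ee_rot: [-2.337, -2.1, -0.0]
force: [0.7, 0.9, -0.0]
width: 0.87
gripper_force: 0.0
```

```bash
python3 - <<'E'
from h import *
np.set_printoptions(precision=4,suppress=True)
s=optics.get_image("side");t=optics.get_image("top")
cv2.imwrite("pics/f.png",cv2.resize(np.hstack([s,t]),(800,300),interpolation=3))
cv2.imwrite("pics/fs.png",cv2.resize(s[130:290,130:350],(800,582),interpolation=2))
B=((100,150,60),(125,255,255),100)
bs=sorted([b[0] for b in blobs(s,*B)],key=lambda c:c[0]); bt=sorted([b[0] for b in blobs(t,*B)],key=lambda c:c[0])
print(len(bs),len(bt))
for p,q in zip(bs,bt): print(*tri(p,q))
E
```

```text
4 4
[0.6244 0.0886 0.1218] 0.001138567349653513
[ 0.616  -0.0028  0.1003] 0.0008734083492352033
[ 0.6061 -0.0944  0.0783] 0.000490955287562719
[ 0.5959 -0.1824  0.0563] 0.0005243091702125807
```

View pics/fs.png

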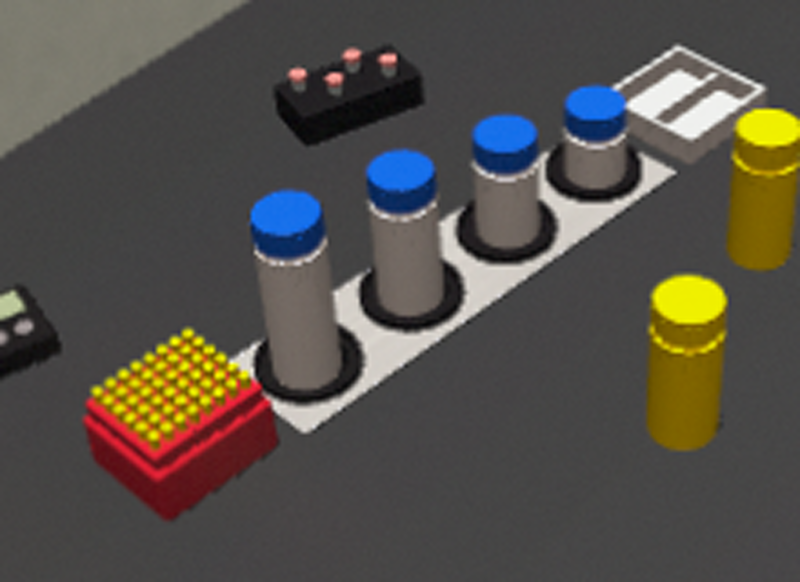

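View pics/f.png

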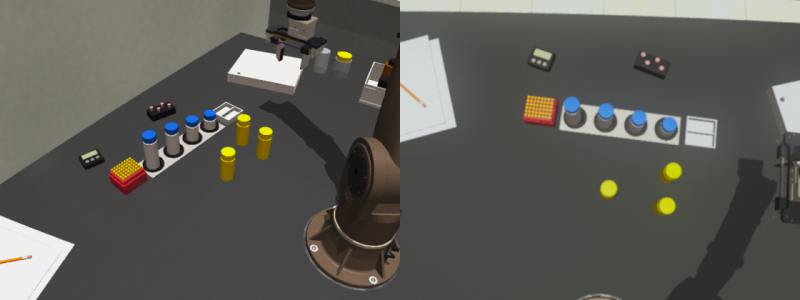

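All four jars stand upright inside their holders, within 3 mm of centre, with heights descending from the tip box. In the enlarged crop the bases are at about (305,375), (410,305), (508,235) and (595,180). The yellow look-alikes, tip box and tray are where they were, and the gripper is clear.

```bash
python3 -c "
from cell import arm
print(arm.sign_off())"
```

```text
the job is handed in; nothing more can be done
None
```

The job is handed in: the final pictures show all four jars standing released in their holders, tallest next to the tip box down to shortest, at about 30 s of the 99 s allowed.

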